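# Scan the bean tag and hold the portion dial at the third click

### The arm

A 6-joint arm with a two-finger parallel gripper is mounted at the origin on the work surface. World frame = base frame: x ahead of the robot, y to its left, z up, the work surface at z = 0. Lengths are in mm, angles in rad, forces in N, time in s.
With the tool pointing down it reaches from about 350 to 975 mm from the base axis. Payload 7.1 kg.
Tool frame: the origin (TCP) lies on the centre line of the jaws, within the pads' length; the fingertips stand 14 mm ahead of it and the grasp point (between the pads) lies 5 mm behind it; y points along the fingers, z is the direction in which the jaws open and shut, and the axes are right-handed (so a half turn about y gives the same grasp; the last joint's range is limited). The gripper opens to 88 mm and grips with 3 to 60 N. Pads are 20 mm wide; open, the fingers measure 115 mm over their backs; the gripper's body (75 mm by 178 mm) begins 61 mm behind the grasp point.
Start: joints at [1.092, 0.423, 1.63, -0, 1.089, -0.019], TCP at [277.323, 560.086, 236.675] pointing down, gripper open.
Joint ranges: [-3, 3], [-0.9, 2.11], [0.09, 2.58], [-1.31, 4.45], [0.11, 2.69], [-2.54, 2.54]. Speed limits (rad/s): [2.39, 2.39, 3.01, 3.14, 3.14, 3.14].

### API

Orientations are given as a unit quaternion [x, y, z, w].
In Python, from cell import read_state, vision, workorder gives the robot as it stands.
- The arm moves only by the tool servo_tool, never from a script. Its arguments are lists of equal length, an entry for each row: "fingers": the finger opening in mm, from 0 to 87.8; "travel": the shift along the world's x, y, z in mm, a list of three; "roll": the turn about the world's z in degrees. A call has 1 to 12 rows; each row shifts and turns the commanded pose from where the row before left it; what a row does not reach is not made up. A row lasts 1/8 s, in which the tool goes at most 62.5 mm and 10.7 degrees, less where a joint would pass 70% of its speed; a pose out of reach is approached as far as the arm can. A call with a gripper value outside its range is refused whole. The fingers move at their own pace and stop on an object; "newtons" is the grip in N (left out, the last holds). Time passes only in rows, so rows that do not move let the fingers close. It gives the time, the measured TCP pose, the force and the opening at its end, in the units of the state.
- read_state(): the state, without advancing time (a new reading comes with each control period).
- vision.camera(name): name is "side" or "top" or "wrist"; returns a dict with "pixels" (384x512x3 uint8, blue, green, red), "camera_matrix" (3x3 intrinsics, pixels), "cam_to_world" (4x4, takes a point from camera to world coordinates). Camera axes: x right, y down, z forward; pixel columns grow to the right and rows downward; lengths in mm; the calibration is good to about 2 mm. A picture is of the moment at which its call begins. There is no depth.
- workorder.finish_job(): hands the job in, once; it reports no verdict.
The state is a dict: "clock": time; "joint_pos": joint angles; "qvel": joint speeds; "joint_torque": joint torques, N m; "ee_pos": TCP position; "tool_rot": TCP orientation; "contact_force": force on the tool from outside, world axes, zero at the start; "ft_torque": the same for the moment, N m; "opening": finger opening in mm.
Only numpy, scipy, OpenCV 4.12 (cv2) and the standard library are available. Lean on these libraries where they do the work, as an engineer would, in place of code of your own. Each camera call takes 0.05 s, during which the arm holds its last target. There are 200 camera calls.

### The job

Pick up the hand scanner from its mat, aim it square at the striped tag on the bean dispenser from about 7 cm away and hold it still there for a good second, then stand it back upright on its mat and let go. Then, with the gripper's fingers, press the crank bar of the dispenser's spring-return portion dial down past the first and second clicks to the third, without running on towards the fourth, and keep holding it there: your program finishes while still holding the dial. Leave the jars and the carton where they stand.

Things in the scene. Friction and masses are not known exactly. Their poses are not given: they have to be found in the camera images.
- scanner_mid (a point): Loose hand scanner, 0.16 kg, 130 mm tall, grey, round, upright on its mat: a 54 mm wide head at the bottom (tapering in from 32 to 50 mm height), above it a round handle, 32 mm in diameter, up to the top. Grip the handle, any yaw, 20 N or more. This point is on its axis, 65 mm above its flat underside; z points from the head to the handle's top.
- scanner_eye (a point): Centre of the scanner's flat underside, the reading window; same axes as scanner_mid. The scanner looks out along -z, away from the handle.
- scanner: The scanner itself; origin at scanner_eye, z along its axis towards the handle's top.
- mat: Black square rubber mat fixed on the counter, 130 x 130 x 4 mm, on which the scanner stands near the middle; origin at the centre of its underside (top surface 4 mm higher), z up.
- dispenser: Fixed bean dispenser; origin at counter height, z up, x from its front (robot's side) to its back, y to its left. In mm: console x -60..120, y -100..40, z to 130; to its left a base plate (x -120..120, y 40..220, 14 high), a clear hopper (radius 53 about x 10, y 140; z 120..252) over an empty jar, and a column behind (x 70..120, y 80..200, z to 240).
- tag_face (a point): Centre of the face of the striped tag, a white card 70 x 85 mm with black stripes on a black plate 90 x 100 mm, on top of the console, tilted 0.44 rad (25 degrees) towards the dispenser's front. z points out of the face (up and to the front), y to the dispenser's left.
- dial_bar (a point): Middle of the dial's crank bar: black, round, 18 mm in diameter, 68 mm long, parallel to the dispenser's y, beside the console's right side (free from 19 to 75 mm out, middle 45 mm out, so at y -145 mm of the dispenser's frame). It moves on a circle of radius 90 mm about the dial's axis, which is parallel to y at x 0, z 100 mm of that frame; it lies in front of the axis.
- dial (a joint): Dial angle, rad: 0 at rest (arm 0.6 above level, to the front), grows as the bar is pressed down. With e = 0.6 - angle the bar is at x -90 cos e, z 100 + 90 sin e (mm, dispenser's frame). Clicks at 0.3, 0.6, 0.9 (the third) and 1.2, stop at 1.32; 27 mm of bar travel per click; five marks on the console's side. Needs 3 to 8 N, lighter just before a click; let go, it springs back to 0.
- jar: Empty glass jar with lid, 68 mm wide, 90 mm high, under the spout; leave alone. Origin at the centre of its underside.
- sauce: Bystander: jar of red sauce, 72 mm wide, 120 mm high; leave alone. Origin at the centre of its underside.
- carton: Bystander: cardboard carton 60 x 90 x 140 mm; leave alone. Origin at the centre of its underside.
- olives: Bystander: green jar, 68 mm wide, 100 mm high; leave alone. Origin at the centre of its underside.
There are look-alikes about, which are no part of the job. What is meant by the mat is not orange or pink, and is the larger of those in its own colour.

How it is judged:
By the outcome, as a careful person would: the job done as asked, in the order asked, and still so for the second after the job is handed in, while the arm keeps its last pose, push and grip.
It also fails if it takes over 64 s, if anything falls off the work surface, if the arm or the gripper's body presses on something with over 40 N, if the wrist force passes 120 N, or if a joint passes its speed limit or range.

## Working session

There is one attempt and no reset: what is moved stays moved. The work goes in short steps, Python scripts to look and compute and a tool call to move; the robot and the scene stay as the last step left them, time stands still between calls to the robot, and variables do not carry over. Pictures are saved under pics/ and viewed, about 8 in all and at most 12, crops included, and the job is handed in when it is done.

Besides the shell and the picture viewer there is one more tool, called after "Call:" as name(argument=value, ...) on one line, values as JSON. servo_tool: Moves the arm, as the interface text tells. Its arguments: {"type":"object","properties":{"fingers":{"type":"array","items":{"type":"number"}},"travel":{"type":"array","items":{"type":"array","items":{"type":"number"}}},"roll":{"type":"array","items":{"type":"number"}},"newtons":{"type":"number"}},"required":["fingers","travel","roll"]}

```bash
ls; mkdir -p pics; python3 - <<'E'
from cell import read_state, vision
import cv2,numpy as np
print(read_state())
ims=[]
for n in("side","top","wrist"):
    d=vision.camera(n); cv2.imwrite(f"pics/{n}0.png",d["pixels"]); np.savez(f"pics/{n}0.npz",**{k:np.array(v) for k,v in d.items()})
    print(n,np.array(d["camera_matrix"]).round(1).tolist(),np.array(d["cam_to_world"]).round(3).tolist())
E
```

```text
pics
{'clock': 0.0, 'joint_pos': array([ 1.09196190e+00,  4.23831856e-01,  1.63067266e+00,  1.51318254e-05,
        1.08859745e+00, -1.89865843e-02]), 'qvel': array([-0.00057031, -0.00119556, -0.00062449, -0.00059696, -0.00276069,
        0.00235444]), 'joint_torque': array([-4.24364434e-04, -5.44648182e+01, -2.73649478e+01,  6.44203532e-02,
        2.29603588e-02, -1.47218580e-04]), 'ee_pos': array([277.10568786, 559.62469914, 235.91410491]), 'tool_rot': array([ 0.68901362, -0.16129049,  0.1610184 , -0.6879816 ]), 'contact_force': array([ 0.66399134, -0.37115584,  0.93543245]), 'ft_torque': array([-0.01504736, -0.02622841, -0.03416481]), 'opening': 87.44696737829801}
side [[444.1, 0.0, 261.4], [0.0, 444.1, 187.6], [0.0, 0.0, 1.0]] [[0.795, -0.337, 0.505, -315.313], [-0.607, -0.46, 0.649, -1007.605], [0.013, -0.822, -0.57, 1047.02], [0.0, 0.0, 0.0, 1.0]]
top [[456.4, 0.0, 257.5], [0.0, 456.4, 188.1], [0.0, 0.0, 1.0]] [[-0.022, -0.992, 0.122, 296.346], [-1.0, 0.023, 0.004, 1.331], [-0.007, -0.122, -0.993, 1715.043], [0.0, 0.0, 0.0, 1.0]]
wrist [[298.0, 0.0, 253.4], [0.0, 298.0, 194.3], [0.0, 0.0, 1.0]] [[0.443, 0.864, 0.24, 211.376], [0.896, -0.427, -0.12, 592.768], [-0.002, 0.268, -0.963, 385.094], [0.0, 0.0, 0.0, 1.0]]
```

View pics/top0.png

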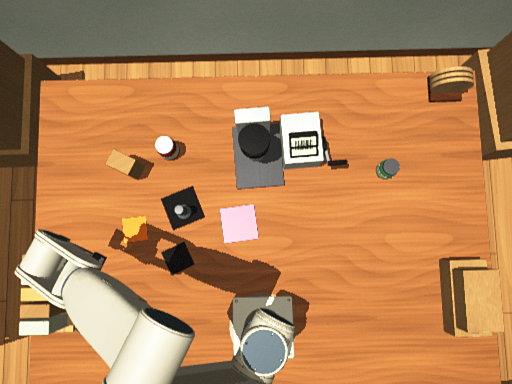

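View pics/side0.png

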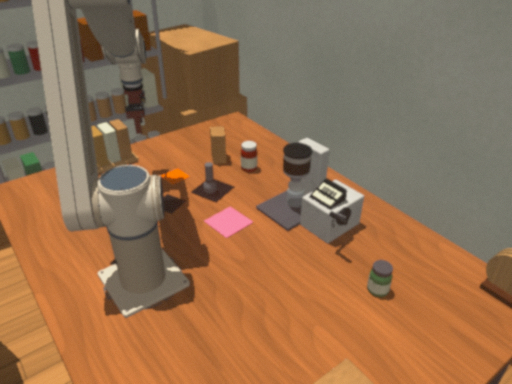

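Candidates in the top view: large black mat with the grey scanner (183,208), small black mat (178,258), orange mat (134,229), pink mat (239,223). By the description it is the large black one. I'll check this in a close crop.

```bash
cat > h.py <<'E'
import numpy as np,cv2
from cell import read_state,vision
def shot(n,tag):
    d=vision.camera(n); cv2.imwrite(f"pics/{n}{tag}.png",d["pixels"])
    np.savez(f"pics/{n}{tag}.npz",**{k:np.array(v) for k,v in d.items()}); return load(n,tag)
def load(n,tag): return dict(np.load(f"pics/{n}{tag}.npz"))
def ray(d,p):
    v=np.linalg.solve(d["camera_matrix"],[p[0],p[1],1.]); T=d["cam_to_world"]
    v=T[:3,:3]@v; return T[:3,3],v/np.linalg.norm(v)
def onz(d,p,z):
    o,v=ray(d,p); return o+v*(z-o[2])/v[2]
def tri(d1,p1,d2,p2):
    o1,a=ray(d1,p1);o2,b=ray(d2,p2); s=np.linalg.lstsq(np.c_[a,-b],o2-o1,rcond=None)[0]
    x,y=o1+a*s[0],o2+b*s[1]; return (x+y)/2,np.linalg.norm(x-y)
def proj(d,P):
    T=np.linalg.inv(d["cam_to_world"]); c=T[:3,:3]@np.asarray(P,float)+T[:3,3]; q=d["camera_matrix"]@c; return q[:2]/q[2]
def crop(d,x0,x1,y0,y1,s): return cv2.resize(d["pixels"][y0:y1,x0:x1],None,fx=s,fy=s,interpolation=cv2.INTER_CUBIC)
E
python3 - <<'E'
from h import *
t=load("top",0);s=load("side",0)
a=crop(t,105,355,95,285,3)
cv2.imwrite("pics/c1.png",a)
b=crop(s,130,370,120,270,3); cv2.imwrite("pics/c2.png",b)
E
```

```text
(no output)
```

View pics/c1.png

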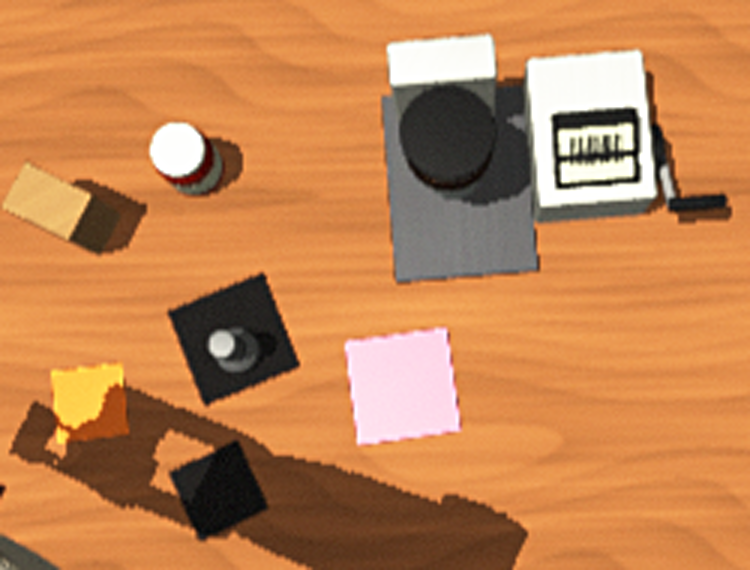

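View pics/c2.png

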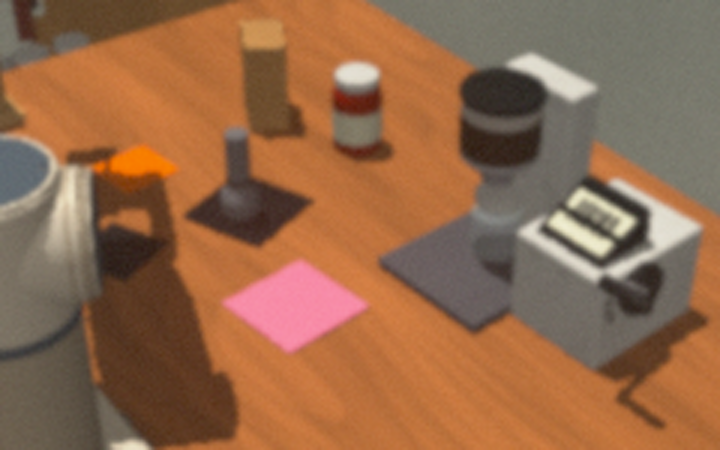

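The crops confirm it: the scanner stands on the larger black mat (top about (179,210)). The dispenser is at c1 (385..655, 35..285) with the tag at c1 (597,150), and the bar is at c1 (700,203).

```bash
python3 - <<'E'
from h import *
from scipy.optimize import least_squares
t=load("top",0);s=load("side",0)
c=lambda x,y:(105+x/3,95+y/3); c2=lambda x,y:(130+x/3,120+y/3)
M=[onz(t,c(*p),4)[:2] for p in[(168,313),(264,274),(299,365),(207,404)]]
m=np.mean(M,0); print("mat",m,[np.linalg.norm(M[i]-M[i-1]).round() for i in range(4)],"yaw",np.degrees(np.arctan2(*(M[1]-M[0])[::-1])))
print("scanner top",onz(t,c(222,345),134))
obs=[((397,283),(-120,220),14),((538,270),(-120,40),14),((526,58),(120,40),130),((642,50),(120,-100),130),((656,200),(-60,-100),130),((534,208),(-60,40),130)]
W=np.array([onz(t,c(*p),z)[:2] for p,_,z in obs]);L=np.array([l for _,l,_ in obs])
def f(q): 
    C,S=np.cos(q[2]),np.sin(q[2]); return (L@np.array([[C,S],[-S,C]])+q[:2]-W).ravel()
r=least_squares(f,[680,-100,0]);q=r.x;print("disp",q[:2],np.degrees(q[2]),r.fun.reshape(-1,2).round(1).tolist())
inv=lambda P:np.r_[np.array([[np.cos(q[2]),np.sin(q[2])],[-np.sin(q[2]),np.cos(q[2])]])@(P[:2]-q[:2]),P[2:]]
P,e=tri(t,c(597,150),s,c2(592,220));print("tag",P,e,inv(P))
B=onz(t,c(699,203),151);print("bar",B,inv(B)," side proj",proj(s,B))
for n,o in(("sauce",onz(t,c(179,150),120)),):print(n,o)
E
```

```text
mat [437.76806587 290.44475309] [np.float64(125.0), np.float64(130.0), np.float64(124.0), np.float64(124.0)] yaw -68.93875104200994
scanner top [420.13760074 282.97931865 134.        ]
disp [ 635.2620518  -124.18446062] 3.2349685054582746 [[0.8, 3.7], [-1.3, 0.9], [-1.4, 1.3], [0.1, -0.3], [1.8, -1.0], [0.0, -4.6]]
tag [ 635.36495517 -156.97571897  156.71338017] 1.2587424440227795 [ -1.74769946 -32.74481272 156.71338017]
bar [ 570.77803473 -272.91382612  151.        ] [ -72.77418818 -144.85347823  151.        ]  side proj [337.80325658 218.48165851]
sauce [654.74882936 336.33382032 120.        ]
```

Call:
servo_tool(fingers=[80, 80, 80, 80, 80, 80, 80, 80, 80, 80], travel=[[18, -35, 0], [18, -35, 0], [18, -35, 0], [18, -35, 0], [18, -35, 0], [18, -35, 0], [18, -35, 0], [17, -32, 0], [0, 0, -20], [0, 0, 0]], roll=[3.7, 3.7, 3.7, 3.7, 3.7, 3.7, 3.7, 3.7, 0, 0], newtons=20)

```text
clock: 1.4
ee_pos: [419.6, 282.2, 215.6]
tool_rot: [0.707, 0.019, -0.021, -0.706]
contact_force: [-0.6, -0.4, -0.3]
opening: 80.1
```

```bash
python3 - <<'E'
from h import *
w=shot("wrist",1);s=shot("side",1);st=read_state();print(st["ee_pos"],st["contact_force"],st["tool_rot"])
print(proj(w,[420,283,134]),proj(w,st["ee_pos"]), proj(w,[420,283,4]))
cv2.imwrite("pics/v1.png",np.hstack([cv2.resize(w["pixels"],(400,300)),cv2.resize(s["pixels"][90:270,110:350],(400,300))]))
E
```

```text
[420.18037009 283.23849392 216.78330995] [-0.21941738 -0.25066708 -0.70784669] [ 0.70689261  0.01998133 -0.0203195  -0.70674657]
[254.13437851 205.97563775] [254.58852418 252.4186197 ] [254.10955196 173.99015274]
```

View pics/v1.png

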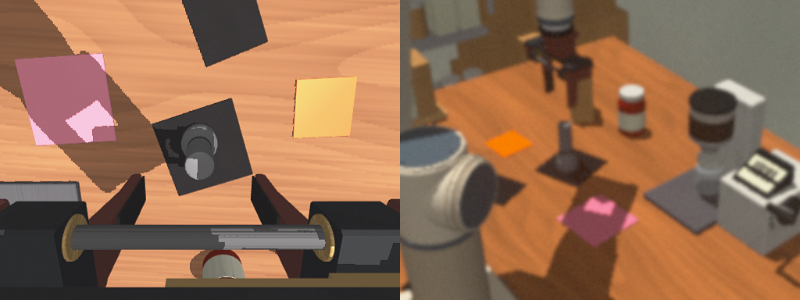

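```bash
python3 - <<'E'
from h import *
w=load("wrist",1);s=load("side",1)
p=(199*1.28,166*1.28)
print(onz(w,p,134),tri(w,p,s,(209.6,163.5)),proj(s,[420,283,134]),proj(s,[425,283,134]))
g=cv2.cvtColor(w["pixels"],cv2.COLOR_BGR2GRAY)[185:245,225:290]
print(cv2.resize(g,(22,20),interpolation=cv2.INTER_AREA))
E
```

```text
[425.5380412  283.79411118 134.        ] (array([428.11680275, 283.12535658, 133.15765628]), np.float64(4.557902262620914)) [207.28753525 164.21281603] [208.3861426  163.81438986]
[[ 35  35  61  75  76  59  67  68  68  69  69  69  69  68  66  66 101 132
   65  57  57  56]
 [ 35  35  56  75  72  64  68  68  68  68  69  68  69  68  66  66  80 123
   56  57  57  57]
 [ 35  35  41  72  71  66  68  68  69  69  69  69  68  68  67  68  81  96
   56  57  57  57]
 [ 39  35  35  57  70  67  68  73  82  89  90  87  81  70  67  66  97  70
   57  57  58  57]
 [ 57  42  35  39  64  68  81  92  93  92  92  92  92  90  76  66  69  57
   57  58  59  58]
 [ 48  39  34  34  57  88  99  94  90  91  92  91  91  90  90  74  60  58
   57  57  58  58]
 [ 34  35  35  34  94 171 180 170 164 125  91  91  90  90  90  88  63  57
   57  57  58  58]
 [ 34  34  35  38 131 173 175 177 179 131  90  90  90  89  89  89  73  57
   57  57  58  57]
 [ 52  34  35  44 154 172 174 175 177 129  89  90  89  89  89  89  77  56
   56  57  59  58]
 [ 57  49  44  50 151 170 172 173 175 128  89  89  89  89  89  89  78  57
   57  57
[... 240 characters left out ...]
8  88  88  89  88  71  56  56
   57  57  57  56]
 [ 57  58  57  57  57  63 137 167 170  97  89  89  89  87  72  57  57  57
   57  56  57  57]
 [ 58  57  57  58  57  56  57  89 141 115  86  84  75  62  56  57  57  58
   56  57  56  56]
 [ 58  58  58  57  57  57  57  56  54  54  57  56  56  57  57  57  57  57
   56  56  57  57]
 [ 57  57  57  57  57  56  56  56  56  57  57  57  57  57  57  57  57  57
   60  77 106 138]
 [ 56  58  57  57  57  57  56  57  56  56  57  57  56  56  56  65  95 122
  154 167 165 163]
 [ 54  57  56  56  56  56  57  56  57  56  56  57  73 109 144 167 173 171
  171 170 170 170]
 [ 97  57  57  56  56  55  56  54  63  92 128 159 176 176 175 175 174 174
  173 174 173 173]]
```

Call:
servo_tool(fingers=[80, 80, 80, 80, 80, 30, 26, 26, 26, 26, 26, 26], travel=[[3.5, 0, -30], [0, 0, -30], [0, 0, -30], [0, 0, -22.5], [0, 0, 0], [0, 0, 0], [0, 0, 0], [0, 0, 0], [0, 0, 0], [0, 0, 0], [0, 0, 0], [0, 0, 0]], roll=[0, 0, 0, 0, 0, 0, 0, 0, 0, 0, 0, 0], newtons=8)

```text
clock: 3.0
ee_pos: [423.9, 283.2, 104.3]
tool_rot: [-0.707, -0.02, 0.02, 0.707]
contact_force: [0.0, 0.2, 2.2]
opening: 32.0
```

Call:
servo_tool(fingers=[26, 26, 26, 26, 26, 26, 26, 26], travel=[[-4, -0.2, 0.4], [-4, -0.2, 0.4], [-4, -0.2, 0.4], [-4, -0.2, 0.2], [-4, -0.2, 0], [-4, -0.2, 0], [0, 0, 0], [0, 0, 0]], roll=[0, 0, 0, 0, 0, 0, 0, 0])

```text
clock: 4.0
ee_pos: [400.0, 282.0, 105.6]
tool_rot: [-0.707, -0.02, 0.02, 0.707]
contact_force: [0.0, -0.1, -2.1]
opening: 32.4
```

```bash
python3 - <<'E'
from h import *
s=shot("side",2);st=read_state();print(st["ee_pos"],st["contact_force"])
cv2.imwrite("pics/v2.png",crop(s,150,260,120,220,6))
E
```

```text
[399.98654563 281.97143754 105.60327748] [-0.56604362 -0.04721734 -1.12365776]
```

View pics/v2.png

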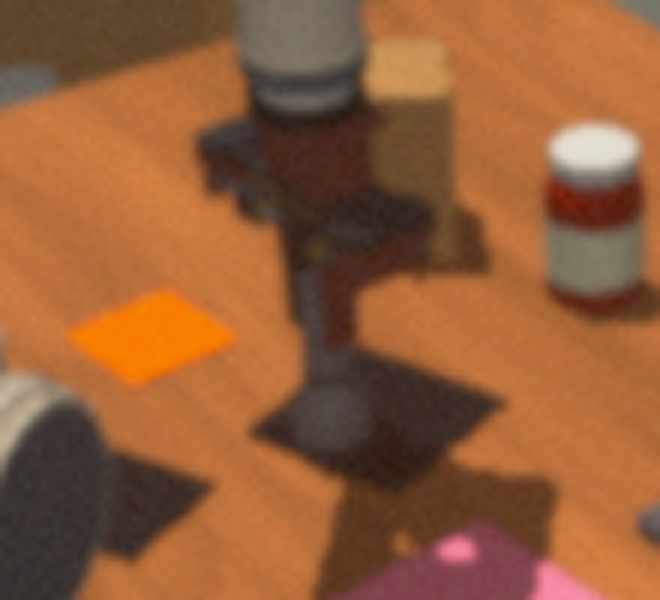

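```bash
python3 - <<'E'
from h import *
s=load("side",2)
f=lambda P:((proj(s,P)-[150,120])*6).round()
G=np.array([400,282,110.6])
for th in(0,5,10,13,15,25):
    a=np.radians(th);u=-np.array([np.sin(a),0.056*np.sin(a),np.cos(a)])
    print(th,f(G+30*u),f(G+85*u),f(G+105*u))
E
```

```text
0 [323. 345.] [328. 413.] [330. 438.]
5 [320. 346.] [319. 417.] [318. 442.]
10 [316. 347.] [309. 420.] [307. 446.]
13 [314. 347.] [304. 421.] [300. 448.]
15 [313. 348.] [300. 422.] [296. 449.]
25 [307. 348.] [282. 423.] [273. 451.]
```

It mostly slid instead of tipping (about 4°), because I lifted too much. I'll go back towards the mat's far half and tip it while pressing down.

Call:
servo_tool(fingers=[26, 26, 26, 26, 26, 26, 26, 26], travel=[[0, 0, 5], [12, 0.7, 0], [12, 0.7, 0], [12, 0.7, 0], [12, 0.7, 0], [0, 0, -4], [0, 0, -3.5], [0, 0, 0]], roll=[0, 0, 0, 0, 0, 0, 0, 0])

```text
clock: 5.05
ee_pos: [447.8, 284.8, 103.1]
tool_rot: [-0.707, -0.02, 0.02, 0.707]
contact_force: [1.4, -1.0, 1.0]
opening: 32.0
```

Call:
servo_tool(fingers=[26, 26, 26, 26, 26, 26], travel=[[0, 0, -1.5], [-3, -0.2, 0], [-3, -0.2, -0.2], [-3, -0.2, -0.2], [-3, -0.2, -0.2], [-3, -0.2, -0.2]], roll=[0, 0, 0, 0, 0, 0])

```text
clock: 5.8
ee_pos: [434.5, 284.5, 102.3]
tool_rot: [-0.706, -0.022, 0.019, 0.707]
contact_force: [3.6, -1.7, 11.6]
opening: 32.4
```

```bash
cat > tilt.py <<'E'
from h import *
import sys
# scanner axis direction from the handle-under-fingers and head, side view: outline mask vs. mat impossible -> save crop
s=shot("side",sys.argv[1]);w=shot("wrist",sys.argv[1]);st=read_state();print(st["ee_pos"],st["contact_force"],st["ft_torque"])
G=st["ee_pos"]+[0,0,5]; c=proj(s,G).round().astype(int)
x0,y0=c[0]-30,c[1]-15
f=lambda P:((proj(s,P)-[x0,y0])*6).round()
im=crop(s,x0,x0+65,y0,y0+60,6)
for th,col in((0,(0,255,0)),(12,(0,255,255)),(25,(255,255,0))):
    a=np.radians(th);u=np.array([np.sin(a),.056*np.sin(a),-np.cos(a)])
    print(th,f(G+30*u),f(G+105*u))
cv2.imwrite(f"pics/t{sys.argv[1]}.png",np.hstack([im,cv2.resize(w["pixels"][130:330,150:360],(378,360))]))
E
python3 tilt.py 3
```

```text
[434.17396716 284.43946726 102.20282288] [ 2.31993065 -1.29897028 10.05379063] [-0.29022821 -0.42071136  0.06477042]
0 [180. 127.] [185. 219.]
12 [187. 123.] [211. 205.]
25 [195. 116.] [238. 184.]
```

View pics/t3.png

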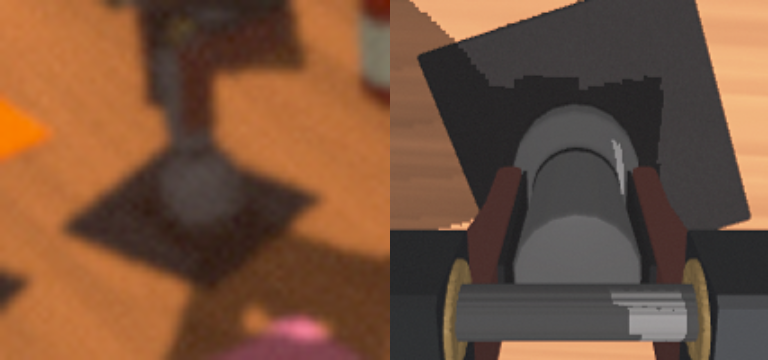

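```bash
cat > prof.py <<'E'
from h import *
import sys
def apex(w,G,d,th,table=None):
    """row of head's front silhouette apex for tilt th (deg); d=grip to underside distance"""
    a=np.radians(th);u=np.array([np.sin(a),.056*np.sin(a),-np.cos(a)]);n=np.array([-np.cos(a),-.056*np.cos(a),-np.sin(a)])
    if table is not None: d=(G[2]-table-27*np.sin(a))/np.cos(a)
    E=G+d*u
    return min(proj(w,E+27*n-h*u)[1] for h in(0,32)),d
if __name__=="__main__":
    tag=sys.argv[1]; w=load("wrist",tag); G=np.array([float(v) for v in sys.argv[2:5]])+[0,0,5]
    c=int(round(proj(w,G)[0])); g=cv2.cvtColor(w["pixels"],cv2.COLOR_BGR2GRAY)
    print("col",c,"rows from 150:",np.median(g[150:260,c-3:c+4],axis=1).astype(int).tolist())
    for th in range(-4,29,4): print(th,apex(w,G,105,th,4 if len(sys.argv)<6 else None) if len(sys.argv)<6 else apex(w,G,float(sys.argv[5]),th))
E
python3 prof.py 3 434.3 284.5 102.3
```

```text
col 253 rows from 150: [61, 63, 62, 62, 62, 62, 63, 62, 62, 62, 62, 62, 62, 64, 62, 63, 62, 63, 63, 63, 63, 64, 60, 39, 39, 39, 38, 39, 39, 40, 38, 38, 39, 38, 38, 38, 35, 39, 61, 73, 72, 74, 81, 83, 87, 86, 86, 86, 86, 86, 86, 86, 86, 86, 86, 86, 86, 86, 86, 83, 80, 72, 36, 39, 61, 73, 72, 72, 72, 72, 72, 72, 72, 72, 72, 72, 72, 71, 71, 72, 71, 72, 72, 72, 72, 72, 72, 72, 72, 72, 72, 72, 72, 71, 72, 72, 73, 74, 77, 85, 106, 105, 104, 103, 103, 101, 101, 102, 101, 102]
-4 (np.float64(159.87966361636794), np.float64(105.44027199425986))
0 (np.float64(168.50934620734475), np.float64(103.3))
4 (np.float64(176.85105241809975), np.float64(101.6642241493103))
8 (np.float64(184.99393780206526), np.float64(100.52058570420868))
12 (np.float64(193.0213609191983), np.float64(99.86875628446691))
16 (np.float64(201.0143062859997), np.float64(99.72080630901569))
20 (np.float64(208.0114256446943), np.float64(100.10236757157425))
24 (np.float64(214.43051623188893), np.float64(101.05475306634415))
28 (np.float64(221.13939406081408), np.float64(102.6383315813178))
```

Call:
servo_tool(fingers=[26, 26, 26, 26, 26, 26, 26, 26, 26], travel=[[-3, -0.2, -0.1], [-3, -0.2, -0.1], [-3, -0.2, -0.1], [-3, -0.2, -0.2], [-3, -0.2, -0.2], [-3, -0.2, -0.2], [-3, -0.2, -0.2], [-3, -0.2, -0.3], [0, 0, 0]], roll=[0, 0, 0, 0, 0, 0, 0, 0, 0])

```text
clock: 7.02
ee_pos: [408.7, 282.2, 99.6]
tool_rot: [-0.707, -0.02, 0.02, 0.707]
contact_force: [-0.3, 0.3, 5.9]
opening: 32.4
```

```bash
python3 tilt.py 4 | head -1; python3 prof.py 4 $(python3 -c "
from h import *
print(*read_state()['ee_pos'])")
```

```text
[408.72296918 282.25183236  99.58799416] [-0.08453197 -0.92003308  5.92230244] [-0.02200512 -0.06183411  0.0069691 ]
col 253 rows from 150: [192, 192, 191, 190, 190, 190, 191, 192, 191, 191, 192, 191, 184, 101, 51, 57, 60, 62, 62, 62, 62, 63, 62, 58, 37, 37, 38, 38, 39, 38, 39, 38, 39, 39, 38, 39, 39, 38, 39, 39, 38, 39, 39, 39, 38, 38, 38, 39, 39, 39, 38, 40, 39, 39, 38, 38, 39, 38, 39, 39, 39, 39, 39, 37, 40, 59, 79, 80, 80, 80, 80, 80, 79, 80, 81, 80, 81, 80, 77, 62, 53, 69, 67, 68, 70, 79, 99, 100, 102, 105, 106, 108, 108, 108, 108, 108, 108, 108, 108, 109, 109, 109, 109, 109, 109, 110, 110, 110, 110, 110]
-4 (np.float64(160.64875668696584), np.float64(102.72164371486846))
0 (np.float64(169.13316987080617), np.float64(100.58799416245941))
4 (np.float64(177.33416237712598), np.float64(98.94559586991889))
8 (np.float64(185.33921871042966), np.float64(97.78192743262875))
12 (np.float64(193.23017311489835), np.float64(97.09616262323824))
16 (np.float64(201.08656573652226), np.float64(96.89950816616884))
20 (np.float64(207.7757559756769), np.float64(97.21631124043864))
24 (np.float64(214.01385302369417), np.float64(98.08609308905206))
28 (np.float64(220.5378175924674), np.float64(99.5667949924255))
```

Tilt ≈24.6° and grip-to-window ≈98 mm. I'll tighten, lift and re-check the tilt in the air.

Call:
servo_tool(fingers=[26, 26, 26, 26, 26, 26, 26, 26, 26, 26, 26, 26], travel=[[0, 0, 0], [0, 0, 0], [0, 0, 0], [0, 0, 4], [0, 0, 15], [0, 0, 30], [0, 0, 35], [0, 0, 35], [0, 0, 35], [0, 0, 30], [0, 0, 20.4], [0, 0, 0]], roll=[0, 0, 0, 0, 0, 0, 0, 0, 0, 0, 0, 0], newtons=40)

```text
clock: 8.62
ee_pos: [409.2, 282.4, 305.7]
tool_rot: [-0.706, -0.021, 0.019, 0.707]
contact_force: [0.4, 0.5, -1.7]
opening: 32.0
```

Call:
servo_tool(fingers=[26, 26, 26, 26, 26, 26, 26, 26, 26, 26, 26, 26], travel=[[0, -20, 0], [0, -35, 0], [0, -40, 0], [0, -40, 0], [0, -40, 0], [0, -40, 0], [5, -40, 0], [10, -40, 0], [15, -40, 0], [20, -35, 0], [20, -25, 0], [20, -15, 0]], roll=[0, 0, 0, 0, 0, 0, 0, 0, 0, 0, 0, 0])

```text
clock: 10.12
ee_pos: [497.6, -129.8, 302.3]
tool_rot: [-0.707, -0.018, 0.021, 0.707]
contact_force: [-0.2, 0.4, -1.2]
opening: 31.6
```

```bash
python3 - <<'E'
from h import *
from prof import apex
w=shot("wrist",5);s=shot("side",5);t=shot("top",5);st=read_state();P=st["ee_pos"];print(P,st["tool_rot"],st["contact_force"],st["joint_pos"])
G=P+[0,0,5];c=int(round(proj(w,G)[0]));g=cv2.cvtColor(w["pixels"],cv2.COLOR_BGR2GRAY)
print(c,np.median(g[190:240,c-3:c+4],axis=1).astype(int).tolist())
for th in(16,20,22,24,26,28):print(th,apex(w,G,98.2,th)[0])
print("tag proj",proj(w,[635.4,-157,156.7]),proj(t,[635.4,-157,156.7]))
cv2.imwrite("pics/v5.png",np.hstack([cv2.resize(w["pixels"],(400,300)),cv2.resize(s["pixels"][90:270,210:450],(400,300))]))
E
```

```text
[ 497.70823199 -128.81530069  302.29345085] [-0.70655204 -0.01847573  0.02061932  0.7071193 ] [ 0.24000393  0.60685209 -1.52065931] [-2.76326878e-01  1.84701389e-01  1.80487660e+00 -1.55130073e-04
  1.15514730e+00 -1.90235619e+00]
255 [166, 178, 181, 180, 178, 175, 173, 173, 170, 167, 165, 167, 169, 169, 170, 171, 172, 172, 172, 171, 168, 164, 165, 170, 161, 58, 68, 71, 71, 71, 72, 72, 72, 72, 72, 72, 73, 73, 66, 52, 48, 62, 61, 60, 61, 67, 83, 89, 90, 92]
16 201.5788191905212
20 208.26840540643013
22 211.36436625252966
24 214.478953634843
26 217.61167971746752
28 220.76209935064583
tag proj [222.56186962 302.4782206 ] [304.11594289 144.84474459]
```

View pics/v5.png

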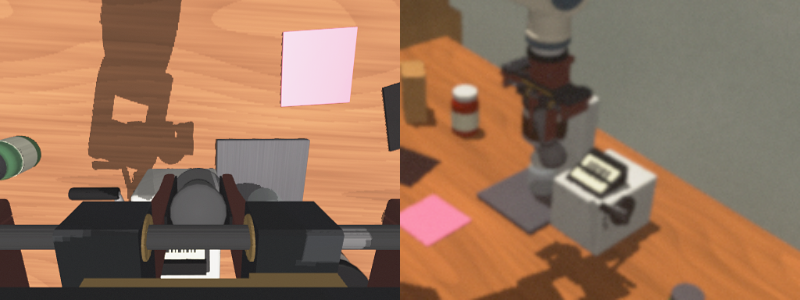

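Tilt in the air ≈24.5°, and the tag is visible below the gripper. Next: move to the scan pose and hold.

Call:
servo_tool(fingers=[26, 26, 26, 26, 26, 26, 26], travel=[[10, -5, 0], [14, -7, 0], [14, -7, 0], [14, -7, 0], [9, -4, 0], [5, -3, 0.5], [0, 0, 0]], roll=[0, 0, 0, 0, 0, 0, 0])

```text
clock: 11.15
ee_pos: [565.0, -161.0, 304.2]
tool_rot: [-0.707, -0.02, 0.02, 0.707]
contact_force: [1.5, 0.3, -2.6]
opening: 31.9
```

```bash
python3 - <<'E'
from h import *
s=shot("side",6);t=shot("top",6);P=np.mean([read_state()["ee_pos"] for _ in range(5)],0);print(P)
a=np.radians(24.5);u=np.array([np.sin(a),.056*np.sin(a),-np.cos(a)]);E=P+[0,0,5]+98.2*u
T=np.array([635.4,-157,156.7]);b=np.radians(25.2);n=np.array([-np.sin(b),-.056*np.sin(b),np.cos(b)])
print("eye",E,"rel: dist",(E-T)@n,"lateral",(E-T)-((E-T)@n)*n,"aim hit",E+u*70-T)
print("side: eye",proj(s,E),"tag",proj(s,T))
x0,y0=proj(s,(E+T)/2).astype(int)-[40,35]
cv2.imwrite("pics/v6.png",crop(s,x0,x0+85,y0,y0+70,7)); print(x0,y0)
E
```

```text
[ 564.53593658 -160.80313788  304.22461674]
eye [ 605.258813   -158.5226568   219.86641994] rel: dist 70.02448449639333 lateral [-0.32621159  0.14698182 -0.19362797] aim hit [-1.11266001  0.10294071 -0.53086902]
side: eye [322.84147793 181.30758329] tag [327.16391781 193.36519379]
285 152
```

View pics/v6.png

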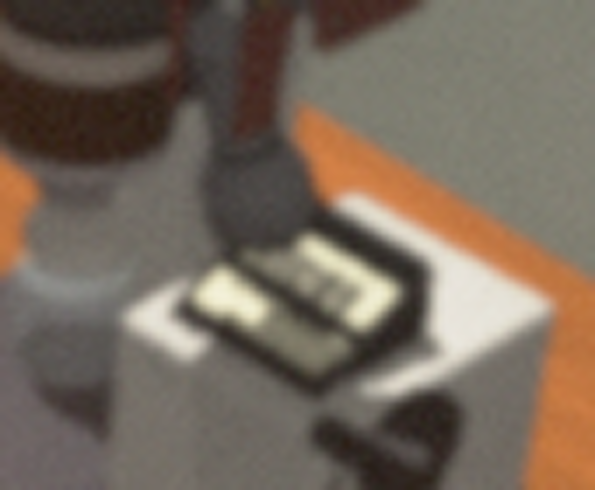

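The head (265,215) sits over the tag centre (300,295), as predicted. Hold here.

Call:
servo_tool(fingers=[26, 26, 26, 26, 26, 26, 26, 26, 26, 26, 26, 26], travel=[[0, 0, 0], [0, 0, 0], [0, 0, 0], [0, 0, 0], [0, 0, 0], [0, 0, 0], [0, 0, 0], [0, 0, 0], [0, 0, 0], [0, 0, 0], [0, 0, 0], [0, 0, 0]], roll=[0, 0, 0, 0, 0, 0, 0, 0, 0, 0, 0, 0])

```text
clock: 12.75
ee_pos: [564.8, -160.9, 304.3]
tool_rot: [-0.707, -0.02, 0.02, 0.707]
contact_force: [0.1, 0.4, -1.5]
opening: 31.6
```

Call:
servo_tool(fingers=[26, 26, 26, 26, 26, 26], travel=[[0, 0, 0], [0, 0, 0], [0, 0, 0], [0, 0, 0], [0, 0, 0], [0, 0, 0]], roll=[0, 0, 0, 0, 0, 0])

```text
clock: 13.5
ee_pos: [564.8, -160.9, 304.3]
tool_rot: [-0.707, -0.02, 0.02, 0.707]
contact_force: [0.6, -0.0, -1.9]
opening: 32.0
```

Call:
servo_tool(fingers=[26, 26, 26, 26, 26, 26, 26, 26, 26, 26, 26, 26], travel=[[-14, 6, 0], [-26, 12, 0], [-26, 15, 0], [-20, 15, 0], [-20, 25, 0], [-20, 35, 0], [-15, 40, 0], [-10, 40, 0], [-5, 40, 0], [0, 40, 0], [0, 40, 0], [0, 40, 0]], roll=[0, 0, 0, 0, 0, 0, 0, 0, 0, 0, 0, 0])

```text
clock: 15.0
ee_pos: [407.7, 188.1, 304.4]
tool_rot: [-0.707, -0.02, 0.02, 0.707]
contact_force: [1.2, -0.1, -1.6]
opening: 31.4
```

Call:
servo_tool(fingers=[26, 26, 26, 26, 26, 26, 26, 26, 26, 26, 26], travel=[[0, 40, 0], [0, 35, 0], [0, 20, 0], [0, 0, -30], [0, 0, -40], [0, 0, -40], [0, 0, -40], [0, 0, -30], [0, 0, -12], [0, 0, -5], [0, 0, 0]], roll=[0, 0, 0, 0, 0, 0, 0, 0, 0, 0, 0])

```text
clock: 16.38
ee_pos: [409.3, 282.3, 108.0]
tool_rot: [-0.707, -0.02, 0.02, 0.707]
contact_force: [-0.2, 0.8, -1.5]
opening: 32.1
```

Call:
servo_tool(fingers=[26, 26, 26, 26, 26, 26], travel=[[-8, 0, 0], [-7, 0, 0], [0, 0, -5], [0, 0, -3.5], [0, 0, -0.5], [0, 0, 0]], roll=[0, 0, 0, 0, 0, 0])

```text
clock: 17.12
ee_pos: [394.2, 282.4, 99.5]
tool_rot: [-0.707, -0.02, 0.02, 0.707]
contact_force: [-4.5, -2.2, 17.8]
opening: 31.7
```

Call:
servo_tool(fingers=[26, 26, 26, 26, 26, 26, 26, 26, 26], travel=[[0, 0, 0], [0, 0, 0], [3, 0.2, 0], [3, 0.2, 0], [4, 0.2, 0], [4, 0.2, 0], [4, 0.2, 0], [4, 0.2, 0], [4, 0.2, 0]], roll=[0, 0, 0, 0, 0, 0, 0, 0, 0], newtons=8)

```text
clock: 18.25
ee_pos: [419.7, 283.2, 97.9]
tool_rot: [0.707, 0.02, -0.02, -0.707]
contact_force: [-0.8, 0.1, 0.8]
opening: 32.4
```

```bash
python3 tilt.py 7 | head -1; python3 prof.py 7 $(python3 -c "
from h import *
print(*read_state()['ee_pos'])")
```

```text
[420.20696737 283.4224724   98.03445751] [ 0.35328475 -0.13339651 -1.017544  ] [ 0.02571694  0.01370056 -0.06177521]
col 253 rows from 150: [55, 57, 61, 62, 62, 62, 62, 63, 63, 62, 61, 62, 61, 61, 62, 63, 62, 61, 62, 62, 62, 62, 64, 63, 59, 37, 39, 39, 39, 39, 39, 39, 39, 38, 38, 39, 39, 39, 39, 39, 38, 36, 38, 62, 72, 72, 74, 81, 83, 86, 86, 86, 86, 86, 86, 86, 86, 86, 85, 86, 86, 86, 86, 85, 82, 80, 70, 35, 40, 66, 72, 71, 71, 71, 71, 71, 71, 71, 70, 71, 70, 71, 71, 71, 70, 71, 70, 71, 71, 71, 70, 71, 71, 70, 71, 71, 71, 70, 70, 70, 71, 71, 74, 76, 85, 105, 105, 104, 104, 103]
-4 (np.float64(160.91532474960897), np.float64(101.16431348013914))
0 (np.float64(169.32020676152538), np.float64(99.03445750591075))
4 (np.float64(177.44322404523368), np.float64(97.38826563518958))
8 (np.float64(185.37100805462228), np.float64(96.21312328192752))
12 (np.float64(193.18458404728415), np.float64(95.50791903363766))
16 (np.float64(200.96269337699886), np.float64(95.28336485877095))
20 (np.float64(207.52059980146146), np.float64(95.56307206181302))
24 (np.float64(213.6513327931684), np.float64(96.3855355048049))
28 (np.float64(220.06476835936934), np.float64(97.8073059025709))
```

Call:
servo_tool(fingers=[26, 26, 26, 26, 26, 26, 26], travel=[[0, 0, -1.5], [4, 0.2, -0.5], [4, 0.2, -0.5], [4, 0.2, -0.5], [4, 0.2, -0.7], [4, 0.2, -0.7], [0, 0, -0.5]], roll=[0, 0, 0, 0, 0, 0, 0])

```text
clock: 19.23
ee_pos: [440.4, 284.8, 94.1]
tool_rot: [-0.707, -0.02, 0.02, 0.707]
contact_force: [-2.9, -0.6, 12.8]
opening: 32.3
```

```bash
python3 tilt.py 8 | head -1; python3 prof.py 8 $(python3 -c "
from h import *
print(*read_state()['ee_pos'])")|cut -c1-460|head -5
```

```text
[440.32205117 284.73964918  94.09460816] [-2.871672   -0.86549256 10.0900327 ] [-0.15502795  0.33110652 -0.02760463]
col 253 rows from 150: [62, 62, 63, 62, 62, 61, 62, 62, 63, 63, 62, 63, 63, 63, 63, 64, 63, 64, 63, 58, 34, 39, 62, 86, 86, 86, 86, 88, 87, 91, 108, 115, 85, 89, 90, 90, 90, 90, 90, 90, 90, 90, 90, 89, 91, 90, 90, 90, 91, 90, 89, 88, 87, 85, 82, 80, 71, 28, 28, 43, 71, 77, 76, 77, 76, 76, 76, 77, 77, 77, 76, 76, 76, 76, 76, 77, 77, 77, 77, 77, 77, 77, 77, 77, 77, 77, 76, 77, 77, 77, 77, 77, 77, 77, 77, 76, 77, 77, 77, 77, 77, 76, 76, 76, 76, 76, 77, 76, 77
-4 (np.float64(162.09032898800035), np.float64(97.214843427265))
0 (np.float64(170.2811069831396), np.float64(95.09460816358573))
4 (np.float64(178.19356574855487), np.float64(93.43879558231542))
8 (np.float64(185.91209443088425), np.float64(92.23455478447838))
```

Call:
servo_tool(fingers=[40, 60, 80, 80, 80, 80, 80, 80, 80], travel=[[0, 0, 0], [0, 0, 0], [0, 0, 0], [0, 0, 0], [0, 0, 30], [0, 0, 40], [0, 0, 40], [0, 0, 40], [0, 0, 0]], roll=[0, 0, 0, 0, 0, 0, 0, 0, 0])

```text
clock: 20.45
ee_pos: [441.4, 285.4, 246.4]
tool_rot: [-0.706, -0.022, 0.018, 0.708]
contact_force: [0.0, -0.4, -0.5]
opening: 80.1
```

```bash
python3 - <<'E'
from h import *
w=shot("wrist",9);s=shot("side",9);st=read_state();print(st["ee_pos"],st["joint_pos"])
cv2.imwrite("pics/v9.png",np.hstack([cv2.resize(w["pixels"],(400,300)),cv2.resize(s["pixels"][90:270,110:350],(400,300))]))
E
```

```text
[439.57112299 284.32878998 243.11462965] [ 5.51417647e-01  2.66374826e-01  1.84736277e+00 -1.14529556e-05
  1.02777901e+00 -1.07620290e+00]
```

View pics/v9.png

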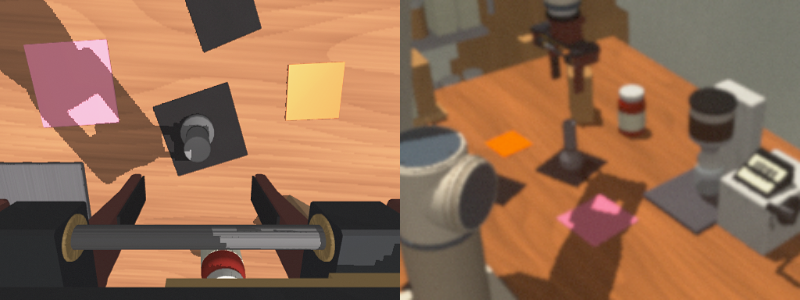

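Scanner stands upright on the mat (wrist (197,140)); the jars and carton look untouched. Now to the dial: fingers closed, jaw axis along the dispenser's x.

Call:
servo_tool(fingers=[60, 40, 20, 0, 0, 0, 0, 0, 0, 0, 0, 0], travel=[[0, -20, 20], [0, -45, 20], [0, -50, 16], [0, -50, 0], [0, -50, 0], [5, -50, 0], [15, -50, 0], [20, -50, 0], [25, -50, 0], [25, -50, 0], [20, -50, 0], [20, -50, 0]], roll=[-7.5, -7.5, -7.5, -7.5, -7.5, -7.5, -7.5, -7.5, -7.5, -7.5, -7.5, -7.5], newtons=20)

```text
clock: 22.05
ee_pos: [569.6, -281.9, 296.8]
tool_rot: [0.513, -0.488, 0.485, -0.513]
contact_force: [1.4, -0.3, 1.1]
opening: 0.2
```

Call:
servo_tool(fingers=[0, 0, 0, 0], travel=[[0, 0, -30], [0, 0, -30], [0, 0, -20], [0, 0, 0]], roll=[0, 0, 0, 0])

```text
clock: 22.55
ee_pos: [568.6, -279.7, 216.7]
tool_rot: [0.515, -0.487, 0.484, -0.514]
contact_force: [-0.8, -0.0, 0.3]
opening: 0.4
```

```bash
python3 - <<'E'
from h import *
w=shot("wrist","a");s=shot("side","a");st=read_state();print(st["ee_pos"],st["tool_rot"],st["joint_pos"],st["opening"],st["contact_force"])
print(proj(w,st["ee_pos"]-[0,0,14]),proj(w,[570.8,-272.9,151]))
cv2.imwrite("pics/va.png",np.hstack([cv2.resize(w["pixels"],(400,300)),cv2.resize(s["pixels"][120:270,240:440],(400,300))]))
E
```

```text
[ 570.10364528 -280.46170246  219.59458911] [-0.51406218  0.48549127 -0.48556009  0.51407169] [-4.75909997e-01  4.56866945e-01  1.61914929e+00 -1.60792252e-05
  1.06547917e+00 -5.32992468e-01] 0.6320459214382009 [0.61476637 0.77029664 0.14679103]
[256.38280168 243.3902622 ] [257.47059577 203.52133937]
```

View pics/va.png

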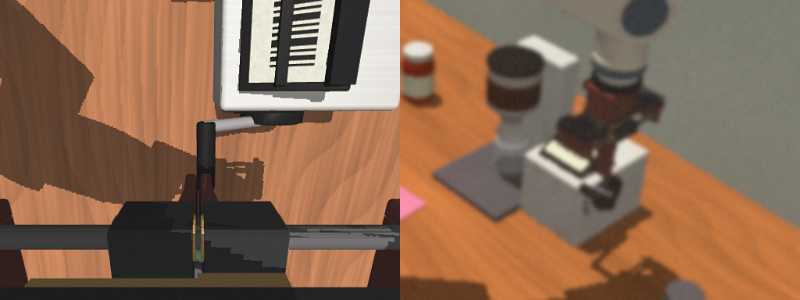

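Call:
servo_tool(fingers=[0, 0, 0, 0, 0, 0], travel=[[1, 0, -20], [1, 0, -15], [0, 0, -5], [0, 0, -2], [0, 0, 0], [0, 0, 0]], roll=[0, 0, 0, 0, 0, 0])

```text
clock: 23.4
ee_pos: [572.1, -280.6, 177.8]
tool_rot: [-0.514, 0.485, -0.486, 0.514]
contact_force: [-0.0, -0.1, 0.4]
opening: 0.4
```

Call:
servo_tool(fingers=[0, 0], travel=[[0, 0, -2], [0, 0, 0]], roll=[0, 0])

```text
clock: 23.65
ee_pos: [571.8, -280.5, 175.4]
tool_rot: [0.514, -0.486, 0.486, -0.514]
contact_force: [0.5, -0.0, -0.4]
opening: 0.5
```

Call:
servo_tool(fingers=[0, 0], travel=[[0, 0, -2], [0, 0, 0]], roll=[0, 0])

```text
clock: 23.9
ee_pos: [571.9, -280.6, 173.7]
tool_rot: [-0.514, 0.485, -0.486, 0.514]
contact_force: [-0.5, 0.6, 4.5]
opening: 0.3
```

Call:
servo_tool(fingers=[0, 0], travel=[[0, 0, -2], [0, 0, 0]], roll=[0, 0])

```text
clock: 24.15
ee_pos: [571.1, -280.7, 171.9]
tool_rot: [0.514, -0.486, 0.485, -0.514]
contact_force: [-5.3, -0.6, 7.9]
opening: 0.8
```

Call:
servo_tool(fingers=[0, 0, 0, 0, 0, 0, 0, 0, 0, 0, 0], travel=[[-2.7, 0, -5], [-2.7, 0, -5], [-2.5, 0, -6.3], [-2.5, 0, -6.3], [-1.5, 0, -6.6], [-1.5, 0, -6.6], [-0.5, 0, -6.7], [-0.5, 0, -6.7], [0.5, 0, -6.7], [0.5, 0, -6.7], [0, 0, 0]], roll=[0, 0, 0, 0, 0, 0, 0, 0, 0, 0, 0])

```text
clock: 25.52
ee_pos: [558.2, -280.3, 108.1]
tool_rot: [0.514, -0.486, 0.485, -0.514]
contact_force: [-3.5, -0.1, 3.7]
opening: 0.1
```

Call:
servo_tool(fingers=[0, 0, 0, 0, 0, 0, 0], travel=[[0.9, 0, -4.4], [0.9, 0, -4.4], [0.6, 0, -2], [0.6, 0, -2], [0.3, 0, -1], [0, 0, 0], [0, 0, 0]], roll=[0, 0, 0, 0, 0, 0, 0])

```text
clock: 26.4
ee_pos: [561.6, -280.4, 95.0]
tool_rot: [0.514, -0.486, 0.486, -0.514]
contact_force: [-5.2, 0.4, 3.9]
opening: 0.3
```

```bash
python3 - <<'E'
from h import *
s=shot("side","b");t=shot("top","b");st=[read_state() for _ in range(6)];print(np.mean([x["ee_pos"] for x in st],0),np.mean([x["contact_force"] for x in st],0))
for a in(0,.6,.9,1.2):
    e=.6-a;x,y,z=-90*np.cos(e),-172,100+90*np.sin(e); C,S=.9984,.0564
    P=[635.3+x*C-y*S,-124.2+x*S+y*C,z];print(a,"outer end",((proj(s,P)-[300,180])*8).round(),proj(t,P).round(1))
cv2.imwrite("pics/vb.png",np.hstack([crop(s,300,375,180,250,8),crop(t,300,360,130,190,3)[:560]]) if 0 else crop(s,300,375,180,250,8))
E
```

```text
[ 561.70538673 -280.459247     95.0244768 ] [-4.35197614  0.48930536  3.67438403]
0 outer end [351. 343.] [345.8 162.5]
0.6 outer end [311. 456.] [343.7 169.3]
0.9 outer end [310. 501.] [342.2 169.4]
1.2 outer end [322. 533.] [340.7 167.4]
```

View pics/vb.png

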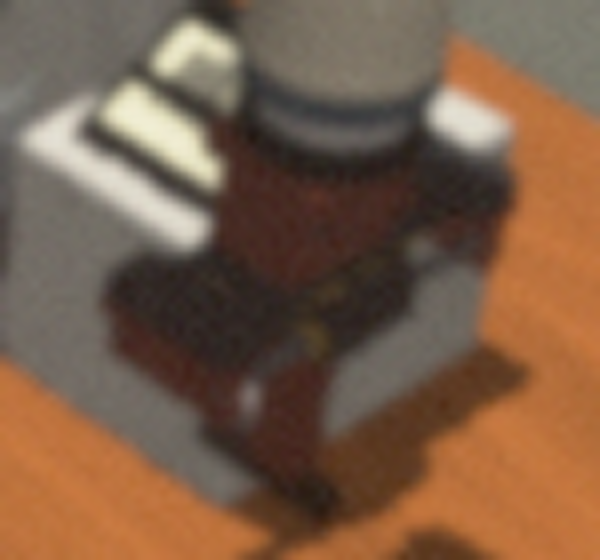

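```bash
python3 - <<'E'
from h import *
def low(tag,p):
    g=cv2.cvtColor(load("side",tag)["pixels"],cv2.COLOR_BGR2GRAY);x,y=np.round(p).astype(int)
    return (x-9,y-8),g[y-8:y+9,x-9:x+12]
for tag,a in((0,0),("b",.9)):
    s=load("side",tag);e=.6-a;q=[]
    for y in(-172,-179):
        x=-90*np.cos(e);C,S=.9984,.0564;q.append(proj(s,[635.3+x*C-y*S,-124.2+x*S+y*C,100+90*np.sin(e)]))
    o,p=low(tag,q[1]);print(tag,"pred",q[0].round(1),"end face",q[1].round(1),"patch origin",o);print(p)
E
```

```text
0 pred [343.9 222.8] end face [345.6 223.9] patch origin (np.int64(337), np.int64(216))
[[ 57  62  69  76  85  85  83  82  75  55  46  45  61  86  97 102 106 103
  102 104 102]
 [ 51  50  58  59  65  70  74  79  71  56  45  51  76  92 104 110 105 104
  101 101 104]
 [ 46  50  52  57  59  64  66  63  62  51  44  59  86  96 100 104 103 102
  103 104 102]
 [ 43  41  45  49  57  56  53  56  50  46  54  72  90 100 104 105 103 104
  106 103 102]
 [ 47  44  42  47  51  57  53  56  53  49  59  82  99 107 101 103 102 104
  102 102 105]
 [ 48  41  41  40  47  47  50  53  54  53  67  90 103 103 107 102 105 105
  102 103 102]
 [ 55  42  42  40  38  44  43  49  51  51  73  97 104 104 103 103 106 103
  104 102 102]
 [ 69  54  49  43  43  40  44  51  49  60  79  96 104 103 103 106 105 102
  103 100  96]
 [ 89  70  65  57  59  59  62  61  65  78  90 103 104 105 102 103 107 102
  102  94  87]
 [ 98  89  81  78  77  81  86  84  86  92 100 105 104 106 104 104 101  97
   89  82  74]
 [ 99  99  95  97  96  96 100 101  97 103 103 107 106 106 103 100  96  83
   75  75  70]
 [101 101 103 101 104 103 105 104
[... 1403 characters left out ...]
0  64  63  62  58  56  49  51  62  76  81  87  99 108 114 118
  124 122 119]
 [116 106  89  73  62  61  61  63  61  74  86 102 107 109 112 116 120 125
  120 110  97]
 [124 113  99  77  66  68  73  79  82  89 105 114 118 120 116 116 119 119
  116 102  79]
 [113  98  84  76  78  88  93 106 109 112 114 118 119 123 121 115 117 113
  103  93  74]
 [ 89  81  73  82  95 110 118 124 125 122 121 116 119 115 118 117 108  99
   87  69  73]
 [ 72  73  88 101 112 127 129 131 128 122 126 120 119 116 108 102  95  81
   78  72  68]
 [ 67  79  96 114 125 130 129 133 131 127 123 120 115 103  92  84  76  82
   80  69  71]
 [ 69  74  93 111 122 129 130 127 122 110 105 109 103  88  78  73  75  79
   77  70  71]]
```

The geometry puts the bar at about 0.92 rad. The side view agrees to within a pixel or so, and the hold force is steady at about 4 N. Handing in.

```bash
python3 -c "
from cell import *
s=read_state();print(s['clock'],s['ee_pos'],s['contact_force']);print(workorder.finish_job())"
```

```text
26.5 [ 561.70538673 -280.459247     95.0244768 ] [-4.35197614  0.48930536  3.67438403]
the job is handed in; nothing more can be done
None
```

The whole task was carried out in order and handed in at 26.5 s, with the dial still held down; no verdict is reported.

- **Scan:** I gripped the scanner and tipped it about 24.5° in the fingers against the mat, because the tool itself can't tilt. The first try mostly slid instead of tipping, so I repeated it while pressing down. I held the scanner over the tag for over 2 s, and the computed distance was 70 mm, square to within about 1° and centred to about 1 mm.
- **Return:** I tipped it back on the mat, to about 1° of upright, and let go. The picture afterwards shows it standing near the middle of the mat. The jars and carton looked untouched in the views I had.
- **Dial:** I pressed the bar down with closed fingers. Contact came at the expected height, within 2 mm, and I followed the bar's arc to a computed dial angle of about 0.92 rad (the third click is at 0.9). The rough side-camera check gave 0.9–0.97.
- **Open point:** while holding the dial, the sideways force was about 4.4 N against 3.7 N vertical. I took this to be friction on the fingertips. If the fingers are instead on the bar's edge, the angle is nearer 0.89, just short of the third click.

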